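Turn the model turntable to the siding and run its wagon off

ROBOT

A 7-joint arm with a two-finger parallel gripper is mounted at the origin on a cart in front of the work surface, level with it; the furniture and walls round the work are solid. World frame = base frame: x ahead of the robot, y to its left, z up, the work surface at z = 0. Lengths are in m, angles in rad, forces in N, time in s.
With the tool pointing down it reaches from about 0.425 to 0.95 m from the base axis. Payload 4.7 kg.
Tool frame: the origin (TCP) lies between the finger pads; the fingertips stand 14 mm ahead of it and the grasp point (between the pads) lies 5 mm behind it (robot.tip_extent is the distance from the TCP to the fingertips, in m); z points along the fingers, y is the line along which they close (so a half turn about z gives the same grasp; the last joint's range is limited). The gripper opens to 85 mm and grips with 20 to 120 N. Pads are 22 mm wide; open, the fingers measure 114 mm over their backs; the gripper's body (76 mm by 85 mm) begins 54 mm behind the grasp point. The pads swing forward as they close: fully open they stand 13 mm farther back than shut.
Start: joints at [1.178, 0.469, -0.049, 1.532, 0.024, 1.141, -0.082], TCP at [0.24, -0.631, 0.215] pointing down, gripper open.
Joint ranges: [-2.59, 2.59], [-0.33, 1.99], [-1.39, 1.29], [0.1, 2.45], [-1.04, 4.18], [0.21, 1.99], [-2.66, 2.66]. Speed limits (rad/s): [2.57, 2.57, 3.14, 3.14, 3.14, 3.14, 3.14].

INTERFACE

Orientations are given as a unit quaternion [w, x, y, z].
In Python, from station import robot, cams gives the robot as it stands. The module is installed in compiled form; this text tells all that it offers.
- The arm moves only by the shell command python3 -m creep 'ROWS' [FORCE]. ROWS is JSON, a list of rows, each a list of 7 numbers: the shift along the tool's x, y, z in cm, then the turn, a rotation vector about the tool's x, y, z in rad, then the finger opening in cm, from 0 to 8.54. In form: [[dx, dy, dz, ax, ay, az, claw], ...]. A call has 1 to 12 rows; each row shifts and turns the commanded pose from where the row before left it, along the tool's axes as they then stand; what a row does not reach is not made up. A row lasts 1/12 s, in which the tool goes at most 41.7 mm and 7.16 degrees, less where a joint would pass 70% of its speed; a pose out of reach is approached as far as the arm can. A call is refused whole if a number of a shift passes 4.17 or a number of a turn 0.125, either way. A call with a gripper value outside its range is refused whole. The fingers move at their own pace and stop on an object; FORCE is the grip in N (left out, the last holds). Time passes only in rows, so rows that do not move let the fingers close. It gives the time, the measured TCP pose, the force, the opening and the grip force at its end, in the units of the state.
- robot.sense(): the state, without advancing time (a new reading comes with each control period).
- cams.get_image(name): name is "scene" or "side" or "wrist"; returns the picture (480x640x3 uint8, red, green, blue); there is no depth.
- cams.camera_model(name): a dict with "camera_matrix" (3x3 intrinsics, pixels), "origin" and "attitude" of the camera in the world. Camera axes: x right, y up, looking along -z (the intrinsics and any distortion apply to the point x, -y, -z); pixel columns grow to the right and rows downward; lengths in m; the calibration is good to about 2 mm. A picture is of the moment at which its call begins: read the wrist's pose just before it. camera_model takes no time and is no camera call; for the wrist camera it gives the pose at the moment of the call.
- robot.sign_off(): hands the job in; it is judged then, once.
The state is a dict: "t": time; "q": joint angles; "dq": joint speeds; "joint_torque": joint torques, N m; "eef_pos": TCP position; "eef_rot": TCP orientation; "force": force on the tool from outside, world axes, zero at the start; "wrist_torque": the same for the moment, N m; "opening": finger opening in m; "grip_force": force on a finger pad.
Only numpy, scipy, OpenCV 4.12 (cv2) and the standard library are available. Lean on these libraries where they do the work, as an engineer would, in place of code of your own. Each camera call takes 0.05 s, during which the arm holds its last target. There are 200 camera calls.

TASK

A goods wagon stands on the model turntable. Gently push the round deck by its edge until the notch in its rim comes to the sprung lock bolt and the bolt snaps fully home; the deck's rails then meet the siding. Then run the wagon along the rails, without lifting it, off the deck and onto the siding, until all of it is clear of the deck. Let go and leave the deck locked and everything else where it is.

Things in the scene. Friction and masses are not known exactly. Their poses are not given: they have to be found in the camera images.
- yard: fixed plywood board, top at z = 18 mm, with a round pit (radius 92 mm). Origin: pit centre, on the bench. The siding leaves the pit on the board's -y side; the lock sits opposite, on its +y side. Siding and lock are in line through the pit centre, but were laid by hand: their line lies anywhere within 0.13 rad of the board's y axis, to either side. Only the snapping bolt tells exactly.
- deck: round grey deck, radius 90, top flush with the board. Origin: centre of underside. Own y axis runs along its rails (tops 27 mm over the bench); the only notch (10 wide, 10 deep) is in the rim at its +y end. Two black girders along y, x = +-42.5 to +-48.5, y = +-72, tops at z = 38; hut outside the +x one, y +-15. Drags on pads: turns freely both ways under 2 to 5 N at a girder's end. Fragile: never push over 12 N; touch at under 20 mm/s.
- lock_bolt (a joint): sliding bolt of the lock, 8 mm wide with a rounded nose, points at the pit centre; value in m: 0 = fully home, about 0.007 to 0.008 while it rides on the plain rim. A 2 N spring pushes it in; it drops by itself when the notch passes slowly and then stops the deck firmly (about 1 mm of play). Its brass knob (11 mm across, top at z = 35) stands 110 mm from the pit centre and need not be touched.
- wagon: blue goods wagon, 32 x 139 x 41 (0.1 to 0.17 kg), long axis own y. Origin: middle of its underside, 25.5 mm over the bench when on the rails. Rolls easily; its wheels are guided between the rails with 1.7 mm side play. Grip across the body, 30 wide, solid from 12 to 39 mm above its origin. Wholly on the siding when its centre is 165 to 280 mm from the pit centre; a buffer stop ends the siding.
- paint_jar: paint jar, 30 mm across, 42 high, on the low platform on the board's +x side; leave it alone
- nut_1: M8 nut on the same platform; leave it alone
- nut_2: M8 nut on the bench; leave it alone
- pliers: pliers, 147 long, on the bench; leave alone
- screwdriver: screwdriver, 157 long, on the bench; leave alone
- sanding_block: sanding block, 46 x 75 x 24; leave alone
- tape_measure: tape measure, 36 x 72 x 58; leave alone
- wood_offcut: wooden block, 45 x 75 x 19; leave alone

How it is judged:
By the outcome, as a careful person would: the job done as asked, in the order asked, and still so for the second after the job is handed in, with the robot touching nothing.
It also fails if it takes over 72 s, if anything falls off the work surface, if the arm or the gripper's body presses on something with over 40 N, if the wrist force passes 120 N, or if a joint passes its speed limit or range.

## Working session

There is one attempt and no reset: what is moved stays moved. The work goes in short steps, Python scripts to look and compute and a shell command to move; the robot and the scene stay as the last step left them, time stands still between calls to the robot, and variables do not carry over. Pictures are saved under pics/ and viewed, at most 10 in all, crops included, and the job is handed in when it is done.

```bash
mkdir -p pics
cat > h.py <<'E'
import numpy as np, cv2
from station import robot, cams
def snap(name,f,crop=None,scale=1):
    im=cams.get_image(name)[:,:,::-1]
    cv2.imwrite(f'pics/{f}_full.png',im)
    if crop: x0,y0,x1,y1=crop; im=cv2.resize(im[y0:y1,x0:x1],None,fx=scale,fy=scale,interpolation=cv2.INTER_CUBIC)
    cv2.imwrite(f'pics/{f}.png',im)
def p2w(m,u,v,z):
    K=np.array(m['camera_matrix']);d=np.linalg.inv(K)@[u,v,1];d=np.array([d[0],-d[1],-d[2]])
    R=att(m);o=np.array(m['origin']);w=R@d
    return o+w*(z-o[2])/w[2]
def att(m):
    a=np.array(m['attitude'],float)
    if a.shape==(3,3): return a
    from scipy.spatial.transform import Rotation as Ro
    return Ro.from_quat([a[1],a[2],a[3],a[0]]).as_matrix()
def w2p(m,p):
    c=att(m).T@(np.array(p)-np.array(m['origin']));c=np.array([c[0],-c[1],-c[2]])
    q=np.array(m['camera_matrix'])@c;return q[:2]/q[2]
E
python3 - <<'E'
from h import *
for n in ['scene','side','wrist']:
    print(n,cams.camera_model(n))
a=cams.get_image('scene');b=cams.get_image('side')
cv2.imwrite('pics/a.png',a[:,:,::-1]);cv2.imwrite('pics/b.png',b[:,:,::-1])
s=robot.sense();print(s)
E
```

```text
scene {'camera_matrix': array([[593.74203806,   0.        , 315.03731556],
       [  0.        , 593.74203806, 233.75381018],
       [  0.        ,   0.        ,   1.        ]]), 'origin': array([-0.38702343,  0.61837122,  0.90862481]), 'attitude': array([-0.40362759, -0.2084399 ,  0.38876274,  0.80156167])}
side {'camera_matrix': array([[607.31680106,   0.        , 328.31465223],
       [  0.        , 607.31680106, 246.36957657],
       [  0.        ,   0.        ,   1.        ]]), 'origin': array([ 0.59298853, -1.48315402,  0.80622601]), 'attitude': array([0.85252129, 0.52214642, 0.01539002, 0.01826777])}
wrist {'camera_matrix': array([[430.84134253,   0.        , 317.95788092],
       [  0.        , 430.84134253, 255.92698024],
       [  0.        ,   0.        ,   1.        ]]), 'origin': array([ 0.30282306, -0.60602653,  0.37347164]), 'attitude': array([ 0.81599895, -0.10935993,  0.0771696 , -0.56234417])}
{'t': 0.1, 'q': array([ 1.17809022,  0.46937934, -0.0486085 ,  1.53356253,  0.02409521,
        1.14101031, -0.08229055]), 'dq': array([-0.00010739, -0.00218974,  0.00024741, -0.00229277,  0.00149961,
        0.00134462, -0.00069784]), 'joint_torque': array([ 4.53860821e-04, -5.11514390e+01, -4.68735199e-02, -2.38388962e+01,
        1.08030255e-02,  4.33284149e-03,  2.54425839e-05]), 'eef_pos': array([ 0.2400123 , -0.63029652,  0.21375898]), 'eef_rot': array([-8.67441364e-04,  9.83496453e-01,  1.80925231e-01, -1.85650434e-04]), 'force': array([-0.09864049, -0.49969484,  0.67730542]), 'wrist_torque': array([0.04873435, 0.02801895, 0.02931855]), 'grip_force': 0.0, 'opening': 0.08527157494899494}
```

View pics/a.png

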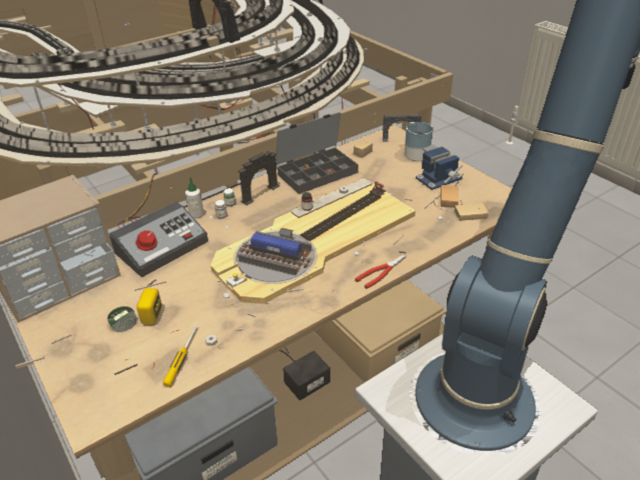

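View pics/b.png

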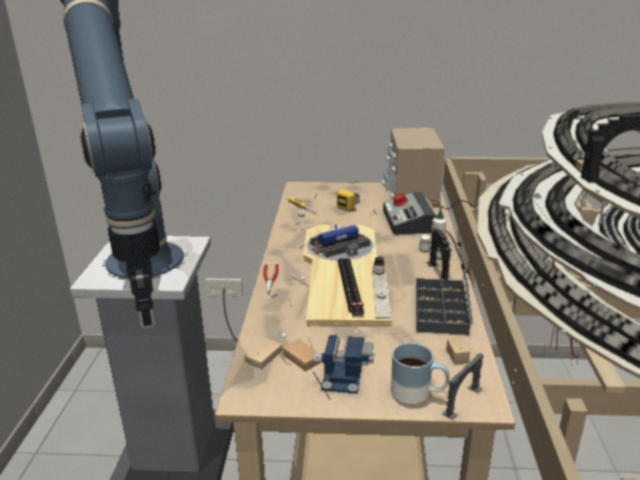

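The scene picture shows the deck near pixel (275,255) with the wagon on it, the lock near (235,280) at lower left, and the siding running to upper right, ending at about (380,187). The pliers are at (380,268). I'll enlarge this area next.

Run:
```python
from h import *
im=cv2.imread('pics/a.png')
cv2.imwrite('pics/a2.png',cv2.resize(im[170:305,205:405],None,fx=4,fy=4,interpolation=cv2.INTER_CUBIC))
m=cams.camera_model('scene')
for n,(u,v),z in [('deckc',(275,256),.018),('lock',(235,280),.035),('buf',(380,187),.03),('pliers',(380,268),0.01),('board tip',(413,212),.018)]: print(n,p2w(m,u,v,z).round(3))
```

```text
deckc [0.546 0.08  0.018]
lock [0.512 0.205 0.035]
buf [ 0.605 -0.295  0.03 ]
pliers [ 0.371 -0.094  0.01 ]
board tip [ 0.479 -0.298  0.018]
```

View pics/a2.png

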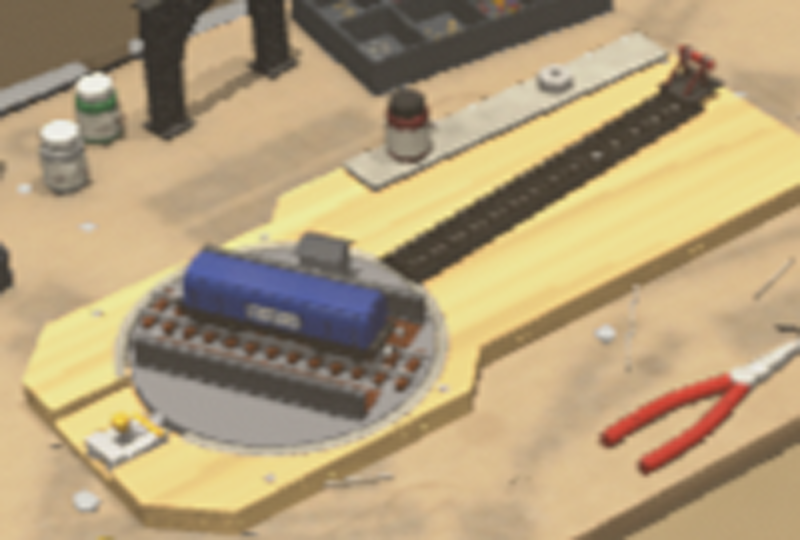

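The enlarged crop shows the knob at (121,416) and the deck ellipse centred at about (281,348). The near girder top runs from (137,335) to (370,395), and the hut is on the far side at (325,245). The siding runs from (415,265) to (690,88).

Run:
```python
from h import *
m=cams.camera_model('scene')
f=lambda u,v,z:p2w(m,205+(u-.0)/4,170+v/4,z)
P={'L':(118,350,.018),'R':(446,340,.018),'T':(285,243,.018),'B':(285,452,.018)}
im=cv2.imread('pics/a.png')
c=f(281,348,.018);k=f(121,416,.035);g1=f(137,337,.038);g2=f(370,395,.038)
s1=f(412,268,.027);s2=f(688,92,.027);hut=f(325,238,.045)
for n,p in dict(c=c,k=k,g1=g1,g2=g2,s1=s1,s2=s2,hut=hut,w1=f(190,255,.0665),w2=f(385,298,.0665),bc1=f(350,165,.018),bc2=f(665,45,.018)).items(): print(n,p.round(4))
ang=lambda d:np.degrees(np.arctan2(d[1],d[0]))
print('c->k',np.linalg.norm((k-c)[:2]),ang(k-c),'siding',ang(s1-s2),'girder',ang(g1-g2),np.linalg.norm(g1-g2),'c-s2',ang(c-s2), 'k-s2',ang(k-s2))
for n,q in P.items(): print(n,f(*q).round(4),np.linalg.norm((f(*q)-c)[:2]))
```

```text
c [0.5424 0.0813 0.018 ]
k [0.5292 0.1946 0.035 ]
g1 [0.5804 0.1542 0.038 ]
g2 [0.4569 0.0761 0.038 ]
s1 [ 0.5482 -0.0173  0.027 ]
s2 [ 0.5914 -0.2732  0.027 ]
hut [0.5849 0.0203 0.045 ]
w1 [0.5951 0.1068 0.0665]
w2 [0.4931 0.0394 0.0665]
bc1 [ 0.6703 -0.0547  0.018 ]
bc2 [ 0.6554 -0.3079  0.018 ]
c->k 0.11398560432380424 96.63767225851497 siding 99.5922072505221 girder 32.318073915861284 0.14609526101795636 c-s2 97.87731003803856 k-s2 97.57789795946475
L [0.599  0.1585 0.018 ] 0.09567637363844324
R [4.896e-01 2.000e-04 1.800e-02] 0.09676559558592561
T [0.6261 0.0241 0.018 ] 0.10141174084070369
B [0.4653 0.1286 0.018 ] 0.09042639240295217
```

```bash
python3 -m creep '[[3.27,-1.96,0,0,0,0,8.5],[3.27,-1.96,0,0,0,0,8.5],[3.27,-1.96,0,0,0,0,8.5],[3.27,-1.96,0,0,0,0,8.5],[3.27,-1.96,0,0,0,0,8.5],[3.27,-1.96,0,0,0,0,8.5],[3.27,-1.96,0,0,0,0,8.5],[3.27,-1.96,0,0,0,0,8.5],[3.27,-1.96,0,0,0,0,8.5],[3.27,-1.96,0,0,0,0,8.5],[3.27,-1.96,0,0,0,0,8.5]]'
python3 -m creep '[[0.98,-3.7,0,0,0,0,0],[0.98,-3.7,0,0,0,0,0],[0.98,-3.7,0,0,0,0,0],[0.98,-3.7,0,0,0,0,0],[0.98,-3.7,0,0,0,0,0],[0.98,-3.7,0,0,0,0,0],[0.98,-3.7,0,0,0,0,0],[0.98,-3.7,0,0,0,0,0],[0.98,-3.7,0,0,0,0,0],[0.98,-3.7,0,0,0,0,0],[0,0,0,0,0,0,0],[0,0,0,0,0,0,0]]' 40
python3 - <<'E'
from h import *
s=robot.sense();print(s['q'].round(3),s['opening'])
m=cams.camera_model('wrist');print(m['origin'],att(m)@[0,0,-1])
print(w2p(m,[.543,.08,.018]),w2p(m,s['eef_pos']))
snap('wrist','w1')
import pickle;pickle.dump(m,open('w1.pkl','wb'))
E
```

```text
t: 1.02
eef_pos: [0.5002, -0.2997, 0.2145]
eef_rot: [-0.0, 0.984, 0.181, -0.0]
force: [0.7, -0.7, 0.3]
opening: 0.0848
grip_force: 0.0
t: 2.02
eef_pos: [0.459, 0.0815, 0.2146]
eef_rot: [-0.0, 0.983, 0.184, -0.0]
force: [-0.5, -0.1, -0.1]
opening: -0.0
grip_force: 0.0
[ 0.148  0.157 -0.459  1.988  0.082  1.014 -1.55 ] -5.727192181266437e-06
[0.52159193 0.10632406 0.37444667] [-0.24788015 -0.09472403 -0.96414874]
[359.25525696 123.62102998] [319.83412815 312.42369637]
```

View pics/w1.png

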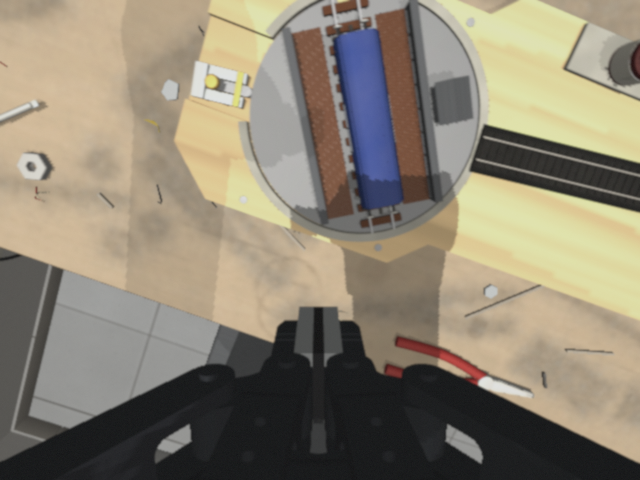

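The wrist picture shows the knob at (212,81) and the deck rim at left (249,115), right (487,97) and bottom (367,238). The left girder runs from (288,28) to (327,222), the right one from (414,0) to (437,200). The wagon top ends are at (357,30) and (381,208), and the siding rails run from (484,135)/(478,165) to about (640,172)/(640,203).

Run:
```python
from h import *
import pickle
from scipy.optimize import least_squares
m=pickle.load(open('w1.pkl','rb'))
im=cv2.imread('pics/w1_full.png')
cv2.imwrite('pics/w2.png',cv2.resize(im[0:245,180:500],None,fx=2.45,fy=2.45,interpolation=cv2.INTER_CUBIC))
g=lambda u,v,z:p2w(m,u,v,z)
pts=np.array([g(u,v,.018)[:2] for u,v in [(249,115),(487,97),(367,239)]])
r=least_squares(lambda c:np.hypot(*(pts-c[:2]).T)-c[2],[.545,.08,.09]).x;print('c',r)
ang=lambda d:np.degrees(np.arctan2(d[1],d[0]))
k=g(212,81,.035);print('knob',k,np.hypot(*(k[:2]-r[:2])),ang(k[:2]-r[:2]))
w1,w2=g(357,30,.0665),g(381,208,.0665);print('wagon',w1,w2,(w1+w2)/2,ang(w1-w2))
a,b=g(288,28,.038),g(327,222,.038);print('girL',a,b,ang(a-b))
a,b=g(414,0,.038),g(437,200,.038);print('girR',a,b,ang(a-b))
a=(g(484,135,.027)+g(478,165,.027))/2;b=(g(640,172,.027)+g(640,203,.027))/2;print('sid',a,b,ang(a-b))
```

```text
c [0.54585997 0.07369631 0.09407519]
knob [0.53060573 0.19374278 0.035     ] 0.12101176412178254 97.24173052885023
wagon [0.59312131 0.10724255 0.0665    ] [0.49213174 0.04668463 0.0665    ] [0.54262652 0.07696359 0.0665    ] 30.948811775137823
girL [0.58333875 0.15332033 0.038     ] [0.46369737 0.0766479  0.038     ] 32.65386622069058
girR [0.63152807 0.07757917 0.038     ] [0.51098478 0.00284201 0.038     ] 31.799022387038963
sid [ 0.55850182 -0.0158674   0.027     ] [ 0.57826436 -0.14785139  0.027     ] 98.51588016397872
```

View pics/w2.png

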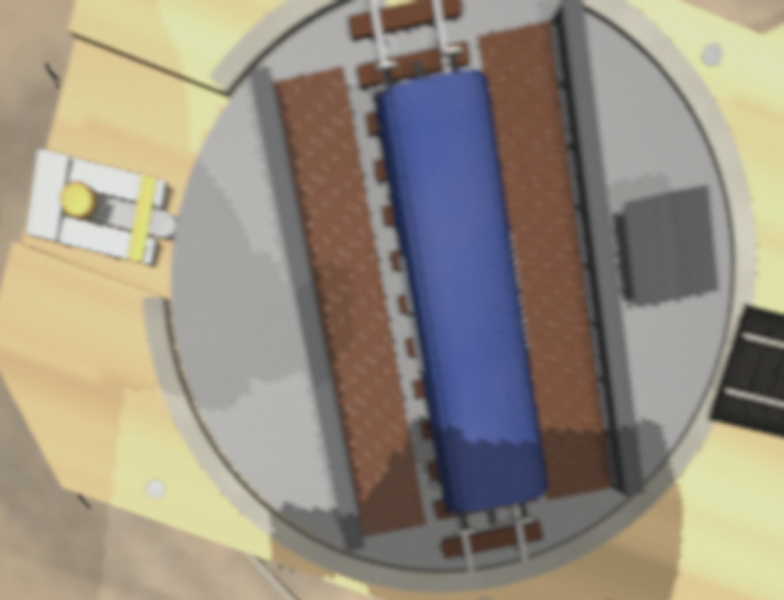

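In the enlarged crop the dark pit gap passes (168,310), (225,95), (450,570) and (733,250). The left girder's outer top edge runs from (255,68) to (348,545), and its inner edge from (272,70) to (362,543).

Run:
```python
from h import *
import pickle
from scipy.optimize import least_squares
m=pickle.load(open('w1.pkl','rb'))
g=lambda u,v,z:p2w(m,180+u/2.45,v/2.45,z)
pts=np.array([g(u,v,.018)[:2] for u,v in [(168,310),(225,95),(450,570),(733,250),(280,500)]])
r=least_squares(lambda c:np.hypot(*(pts-c[:2]).T)-c[2],[.545,.08,.09]);print('c',r.x,r.fun)
c=r.x[:2]
ang=lambda d:np.degrees(np.arctan2(d[1],d[0]))
k=g(77,198,.035)[:2];print('knob',k,np.hypot(*(k-c)),ang(k-c))
a,b=g(255,68,.038)[:2],g(348,545,.038)[:2];print('gir',a,b,ang(a-b),np.hypot(*(a-b)))
d=(a-b)/np.hypot(*(a-b));n=np.array([-d[1],d[0]])
for p in (a,b): print('rel c: along',(p-c)@d,'perp',(p-c)@n)
s=robot.sense();p=s['eef_pos']
# start: finger centre at perp 48.5+14.5+6 , along -62
for off in (.075,.0635):
  t=c+d*-.060+n*off;dl=t-p[:2]
  print('target',t)
print('push dir angle',ang(-n))
q=s['eef_rot'];from scipy.spatial.transform import Rotation as Ro
R=Ro.from_quat([q[1],q[2],q[3],q[0]]).as_matrix();print('tool x,y ang',ang(R[:2,0]),ang(R[:2,1]))
t=c-d*.060+n*.072;D=np.array([*(t-p[:2]),.026+.014-p[2]]);print('tool delta cm',R.T@D*100)
```

```text
c [0.54849538 0.0781166  0.090792  ] [ 0.00086393  0.00020777  0.00183554 -0.00053142 -0.00237582]
knob [0.53057466 0.19417247] 0.11743132814891974 98.77797480929229
gir [0.58248724 0.15595822] [0.46194162 0.08018297] 32.15356046209954 0.14238376440293002
rel c: along 0.07020490884101502 perp 0.0478125044690508
rel c: along -0.072178855561915 perp 0.04781250446905079
target [0.45778362 0.10968204]
target [0.46390381 0.09994586]
push dir angle -57.846439537900466
tool x,y ang 20.936278838272774 -69.06370528203574
tool delta cm [ 1.00661064 -2.59405266 17.44629071]
```

```bash
python3 -m creep '[[0,0,0,0,0,-0.098,0],[0,0,0,0,0,-0.098,0],[0.7,-1.08,2,0,0,0,0],[0.7,-1.08,2,0,0,0,0],[0,0,3,0,0,0,0],[0,0,3,0,0,0,0],[0,0,3,0,0,0,0],[0,0,2.4,0,0,0,0],[0,0,1.4,0,0,0,0],[0,0,0.6,0,0,0,0],[0,0,0,0,0,0,0],[0,0,0,0,0,0,0]]'
python3 - <<'E'
from h import *
snap('wrist','w3',(180,60,500,300),2.45)
E
```

```text
t: 3.07
eef_pos: [0.4606, 0.1042, 0.041]
eef_rot: [0.0, 0.961, 0.275, 0.0]
force: [0.7, -0.7, -0.0]
opening: -0.0001
grip_force: 0.0
```

View pics/w3.png

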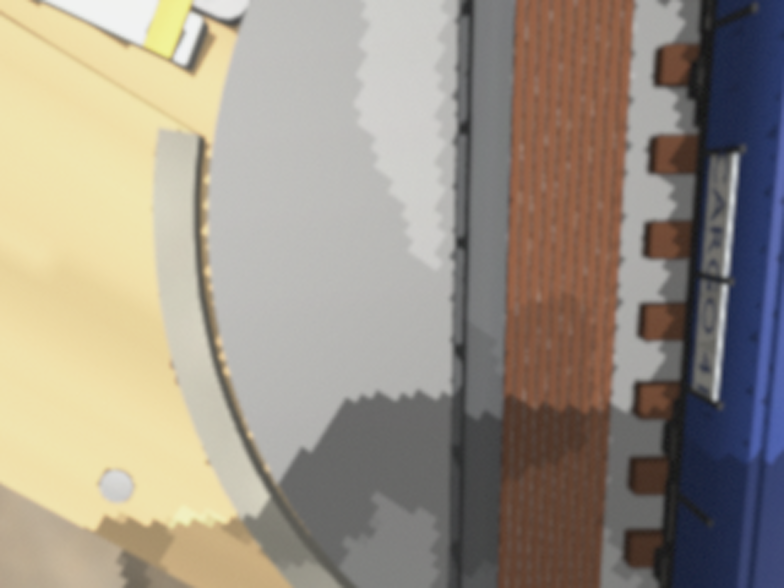

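The crop shows the girder's outer face running upright at x≈455, parallel to tool x, and the floor of the finger's path is clear. Next I'll make gentle contact.

```bash
python3 -m creep '[[0,0.12,0,0,0,0,0],[0,0.12,0,0,0,0,0],[0,0.12,0,0,0,0,0],[0,0.12,0,0,0,0,0]]'
python3 -m creep '[[0,0.08,0,0,0,0,0],[0,0.08,0,0,0,0,0],[0,0.08,0,0,0,0,0]]'
```

```text
t: 3.45
eef_pos: [0.463, 0.1008, 0.0413]
eef_rot: [0.0, 0.961, 0.276, 0.001]
force: [0.2, -0.1, -0.1]
opening: 0.0001
grip_force: 0.0
t: 3.7
eef_pos: [0.4639, 0.0989, 0.0408]
eef_rot: [0.0, 0.961, 0.276, 0.0]
force: [0.3, -0.5, 0.1]
opening: -0.0002
grip_force: 0.0
```

```bash
python3 -m creep '[[0,0.1,0,0,0,0,0],[0,0.1,0,0,0,0,0],[0,0.1,0,0,0,0,0],[-0.05,0.1,0,0,0,-0.01,0],[-0.1,0.1,0,0,0,-0.015,0],[-0.1,0.1,0,0,0,-0.016,0]]'
```

```text
t: 4.2
eef_pos: [0.4649, 0.0924, 0.0407]
eef_rot: [0.0, 0.955, 0.297, -0.0]
force: [-0.2, 0.1, -0.7]
opening: -0.0001
grip_force: 0.0
```

```bash
python3 -m creep '[[0,0.12,0,0,0,0,0],[0,0.12,0,0,0,0,0],[0,0.12,0,0,0,0,0],[0,0.12,0,0,0,0,0]]'; python3 -c "
from h import *
s=robot.sense();p=s['eef_pos'];m=cams.camera_model('wrist');print(s['force'],w2p(m,p+[0,0,-.014]))
snap('wrist','w4')"
```

```text
t: 4.53
eef_pos: [0.4678, 0.0884, 0.0407]
eef_rot: [0.0, 0.955, 0.296, 0.0]
force: [0.7, -0.1, 0.6]
opening: -0.0001
grip_force: 0.0
[ 0.65443644 -0.1161079   0.56795484] [319.57523316 300.08135576]
```

View pics/w4.png

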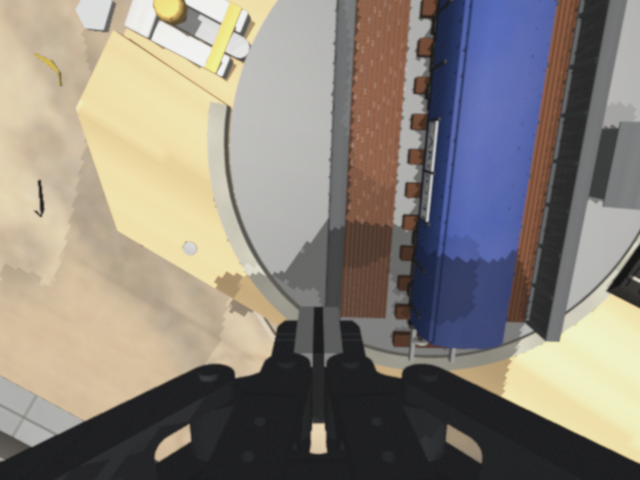

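The picture shows the fingertips at about (320,320) beside the left girder's lower end. The girder's outer top edge runs from (334,0) to (327,300). I'll check whether the deck has already turned.

```bash
cat > deck.py <<'E'
from h import *
ang=lambda d:np.degrees(np.arctan2(d[1],d[0]))
def line(m,a,b,c=np.array([.5475,.0785]),z=.038):
    A,B=p2w(m,*a,z)[:2],p2w(m,*b,z)[:2];d=(A-B)/np.hypot(*(A-B));n=np.array([-d[1],d[0]])
    print('ang',ang(d),'perp',(A-c)@n,'tool along/perp',(robot.sense()['eef_pos'][:2]-c)@d,(robot.sense()['eef_pos'][:2]-c)@n)
E
python3 - <<'E'
from deck import *
m=cams.camera_model('wrist')
line(m,(334,0),(327,300))
line(m,(347,100),(342,300)) 
# right girder
line(m,(620,0),(549,340))
E
```

```text
ang 33.45206933998536 perp 0.04906674394732049 tool along/perp -0.061011328139653646 0.05198632643331733
ang 33.89083757191604 perp 0.04346042544241602 tool along/perp -0.06061143435503875 0.05245201924445567
ang 31.6086649014907 perp -0.04535955028141971 tool along/perp -0.06265204578587773 0.049996814460925416
```

```bash
python3 -m creep '[[0,0.12,0,0,0,0,0],[0,0.12,0,0,0,0,0],[0,0.12,0,0,0,0,0]]'; python3 -m creep '[[-0.06,0.12,0,0,0,-0.015,0],[-0.06,0.12,0,0,0,-0.015,0],[-0.06,0.12,0,0,0,-0.015,0]]'; python3 -c "
from h import *
s=robot.sense();p=s['eef_pos'];print(s['force'])
snap('wrist','w5',(200,0,600,350),2)"
```

```text
t: 4.83
eef_pos: [0.4698, 0.0855, 0.0407]
eef_rot: [0.0, 0.955, 0.296, 0.0]
force: [-0.0, 0.1, 0.1]
opening: 0.0002
grip_force: 0.0
t: 5.08
eef_pos: [0.4703, 0.0815, 0.0407]
eef_rot: [0.0, 0.948, 0.318, -0.0]
force: [0.8, -0.5, 0.2]
opening: 0.0004
grip_force: 0.0
[ 0.75475905 -0.49447849  0.2343848 ]
```

View pics/w5.png

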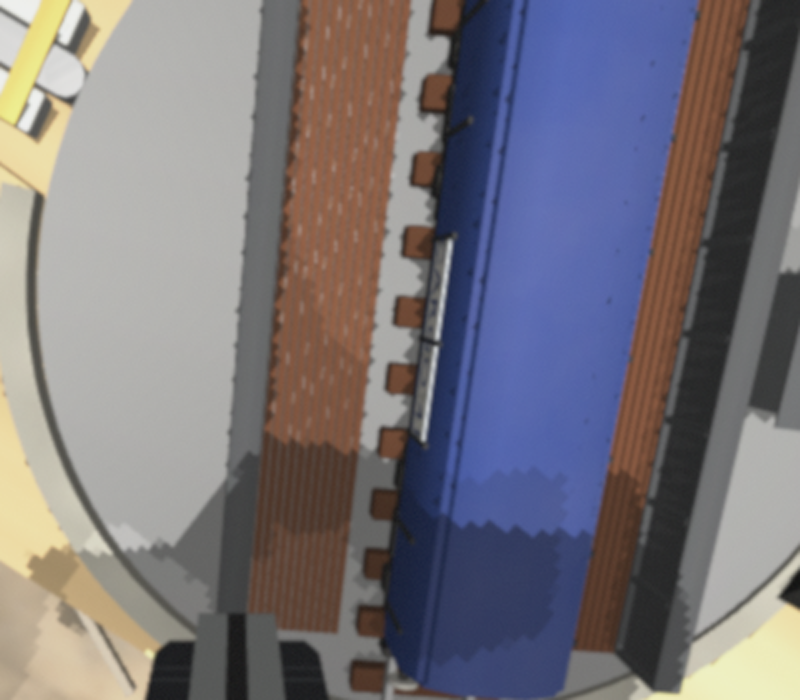

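The crop shows the girder's outer top edge from (262,0) to (218,610). The fingertips at (237,615) sit right at the girder's end and appear to be in line with it. I need to check where the finger really is.

Run:
```python
from deck import *
m=cams.camera_model('wrist');print(robot.tip_extent)
line(m,(331,0),(309,305))
line(m,(325.5,100),(317,225))
s=robot.sense();q=s['eef_rot'];from scipy.spatial.transform import Rotation as Ro
R=Ro.from_quat([q[1],q[2],q[3],q[0]]).as_matrix()
for x in (-.011,0,.011):
  for z in (-.03,0,.014): print(x,z,w2p(m,s['eef_pos']+R@[x,0,z]).round())
im=cams.get_image('side');cv2.imwrite('pics/s5.png',cv2.resize(im[200:300,270:410,::-1],None,fx=5.5,fy=5.5,interpolation=cv2.INTER_CUBIC))
```

```text
0.014
ang 32.90463962763565 perp 0.04854226133858305 tool along/perp -0.06336654826203302 0.04412421283459311
ang 33.21446817486901 perp 0.047842263948308365 tool along/perp -0.06312702003693482 0.044466222441010894
-0.011 -0.03 [320. 378.]
-0.011 0 [320. 338.]
-0.011 0.014 [319. 324.]
0 -0.03 [320. 348.]
0 0 [320. 313.]
0 0.014 [319. 300.]
0.011 -0.03 [320. 318.]
0.011 0 [320. 287.]
0.011 0.014 [320. 276.]
```

View pics/s5.png

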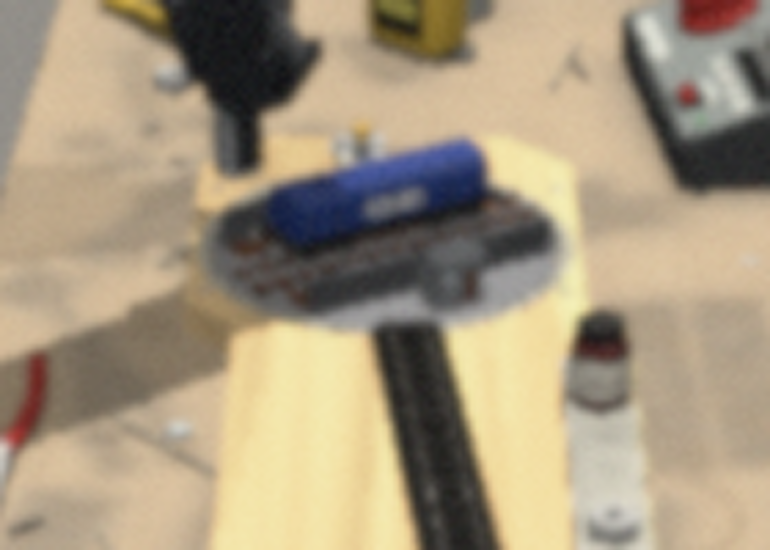

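The side crop shows the fingertips at about (235,168), which seems above and behind the deck's left edge at (205,240). I'll compare this with the projected position.

Run:
```python
from h import *
m=cams.camera_model('side');p=robot.sense()['eef_pos']
f=lambda P:((w2p(m,P)-[270,200])*5.5).round()
print('tip',f(p-[0,0,.014]),'tip if open-back',f(p+[0,0,0]))
for z in (.027,.05,.07,.09): print(z,f([p[0],p[1],z]))
c=np.array([.5475,.0785,.018]);print('c',f(c),'left rim',f(c-[.09,0,0]),'near',f(c-[0,.09,0]),'knob',f([.5306,.194,.035]))
mw=cams.camera_model('wrist')
print('side->world of tip at plane y=.08:')
```

```text
tip [239. 221.] tip if open-back [238. 197.]
0.027 [239. 221.]
0.05 [238. 181.]
0.07 [237. 146.]
0.09 [236. 111.]
c [386. 241.] left rim [214. 238.] near [380. 322.] knob [361. 119.]
side->world of tip at plane y=.08:
```

Both cameras show the fingertips about 33 mm higher than nominal, at z≈0.061, so the finger has passed over the girder without touching it. I'll back out, go lower in steps while watching the force, and try again.

```bash
python3 -m creep '[[0,-0.9,0,0,0,0,0],[0,-0.9,0,0,0,0,0],[0,-0.8,0,0,0,0.03,0],[0,0,0.6,0,0,0.03,0],[0,0,0.6,0,0,0,0],[0,0,0.4,0,0,0,0],[0,0,0.2,0,0,0,0],[0,0,0,0,0,0,0]]'; python3 -m creep '[[0,0,0.15,0,0,0,0],[0,0,0.15,0,0,0,0],[0,0,0.15,0,0,0,0]]';python3 -m creep '[[0,0,0.15,0,0,0,0],[0,0,0.15,0,0,0,0],[0,0,0.15,0,0,0,0],[0,0,0,0,0,0,0]]'
python3 - <<'E'
from h import *
m=cams.camera_model('side');p=robot.sense()['eef_pos']
im=cams.get_image('side');u,v=w2p(m,p).round().astype(int);print(u,v,p)
for r in range(v-14,v+12): print(r,*[int(x) for x in im[r,u-9:u+10].mean(-1)], im[r,u])
E
```

```text
t: 5.85
eef_pos: [0.4541, 0.1024, 0.0221]
eef_rot: [-0.0, 0.957, 0.289, -0.001]
force: [-0.5, 0.1, -0.1]
opening: -0.0001
grip_force: 0.0
t: 6.1
eef_pos: [0.4548, 0.1023, 0.0182]
eef_rot: [0.0, 0.957, 0.289, 0.0]
force: [-0.0, -0.4, -0.5]
opening: -0.0003
grip_force: 0.0
t: 6.43
eef_pos: [0.4545, 0.1023, 0.0134]
eef_rot: [0.0, 0.957, 0.289, -0.0]
force: [-0.9, -0.5, -0.1]
opening: -0.0
grip_force: 0.0
309 241 [0.45446788 0.10228801 0.01344196]
227 179 178 172 156 121 89 73 59 38 26 30 58 110 157 179 182 180 180 182 [25 27 27]
228 172 169 156 141 115 93 80 65 42 29 36 65 120 167 184 184 183 182 183 [28 28 31]
229 165 149 138 129 109 89 85 68 46 29 37 69 122 167 184 185 181 179 180 [28 30 31]
230 159 146 138 128 106 90 85 72 47 31 30 63 118 167 184 182 181 178 179 [32 31 32]
231 156 150 142 128 107 88 88 73 45 32 32 60 115 162 182 183 179 179 178 [30 32 35]
232 151 145 142 127 108 88 89 74 51 30 31 58 108 155 180 183 178 176 171 [29 29 32]
233 145 143 138 128 107 89 90 76 54 34 33 59 105 154 177 180 175 171 162 [34 34 35]
234 143 140 136 130 108 92 86 78 51 32 37 57 106 148 173 173 165
[... 805 characters left out ...]
3 58 59 55 56 [89 88 85]
245 153 141 130 122 123 127 120 114 104 94 87 78 67 60 55 55 59 60 67 [96 95 92]
246 143 132 119 114 119 127 122 115 106 97 93 89 79 78 71 73 74 72 74 [101  98  94]
247 130 115 105 109 121 126 121 116 105 96 95 97 95 91 87 87 80 76 75 [99 96 93]
248 117 108 106 112 125 130 124 118 108 99 92 98 93 84 82 82 79 72 70 [102 100  95]
249 107 106 106 115 126 131 127 120 115 104 98 91 82 75 71 76 80 77 77 [108 106 100]
250 111 110 111 120 130 133 128 124 119 111 106 95 83 74 76 79 84 83 81 [117 113 103]
251 111 112 115 123 128 133 128 126 122 118 112 104 95 90 86 81 77 74 77 [128 121 106]
252 112 115 118 125 130 133 129 128 126 123 118 109 103 96 93 80 69 60 68 [140 127 104]
```

```bash
python3 -m creep '[[0,0,0.13,0,0,0,0],[0,0,0.13,0,0,0,0]]';python3 -m creep '[[0,0,0.13,0,0,0,0],[0,0,0.13,0,0,0,0],[0,0,0,0,0,0,0]]'; python3 -m creep '[[0,0.15,0,0,0,0,0],[0,0.15,0,0,0,0,0],[0,0.15,0,0,0,0,0],[0,0.15,0,0,0,0,0]]';python3 -m creep '[[0,0.12,0,0,0,0,0],[0,0.12,0,0,0,0,0],[0,0.12,0,0,0,0,0]]';python3 -m creep '[[0,0.12,0,0,0,0,0],[0,0.12,0,0,0,0,0],[0,0.12,0,0,0,0,0]]'
```

```text
t: 6.65
eef_pos: [0.4548, 0.1024, 0.0111]
eef_rot: [0.0, 0.957, 0.289, 0.0]
force: [-0.8, 0.2, 1.4]
opening: 0.0001
grip_force: 0.0
t: 6.9
eef_pos: [0.4544, 0.1023, 0.0082]
eef_rot: [0.0, 0.957, 0.289, -0.0]
force: [-0.9, -0.4, -0.0]
opening: 0.0002
grip_force: 0.0
t: 7.23
eef_pos: [0.4582, 0.0972, 0.0086]
eef_rot: [0.0, 0.957, 0.289, 0.0]
force: [0.0, 0.7, 0.1]
opening: -0.0
grip_force: 0.0
t: 7.48
eef_pos: [0.4594, 0.0951, 0.0085]
eef_rot: [-0.001, 0.957, 0.289, -0.0]
force: [-2.7, 4.1, 1.3]
opening: -0.0004
grip_force: 2.5
t: 7.73
eef_pos: [0.4593, 0.0929, 0.0083]
eef_rot: [-0.001, 0.957, 0.289, -0.002]
force: [-7.8, 5.3, 5.5]
opening: -0.0004
grip_force: 4.6
```

Contact is confirmed at the nominal finger thickness, and the force pattern fits a turning deck with the girder sliding along the finger. From here I'll move in an arc about the pit centre so it doesn't slide.

```bash
python3 -m creep '[[-0.1,0,0,0,0,-0.012,0],[-0.1,0.02,0,0,0,-0.012,0],[-0.1,0.05,0,0,0,-0.012,0]]'; python3 -m creep '[[-0.08,0.075,0,0,0,-0.012,0],[-0.08,0.075,0,0,0,-0.012,0],[-0.08,0.075,0,0,0,-0.012,0],[-0.08,0.075,0,0,0,-0.012,0]]'
```

```text
t: 7.98
eef_pos: [0.4587, 0.0905, 0.0085]
eef_rot: [-0.001, 0.952, 0.307, -0.0]
force: [-1.9, 3.9, 1.0]
opening: 0.0002
grip_force: 2.4
t: 8.32
eef_pos: [0.4582, 0.0859, 0.0085]
eef_rot: [-0.001, 0.944, 0.33, -0.0]
force: [-3.4, 4.8, 2.1]
opening: -0.0001
grip_force: 2.5
```

```bash
python3 -m creep '[[-0.1,0.1,0,0,0,-0.016,0],[-0.1,0.1,0,0,0,-0.016,0],[-0.1,0.1,0,0,0,-0.016,0],[-0.1,0.1,0,0,0,-0.016,0],[-0.1,0.1,0,0,0,-0.016,0],[-0.1,0.1,0,0,0,-0.016,0]]'; python3 -m creep '[[-0.1,0.1,0,0,0,-0.016,0],[-0.1,0.1,0,0,0,-0.016,0],[-0.1,0.1,0,0,0,-0.016,0],[-0.1,0.1,0,0,0,-0.016,0],[-0.1,0.1,0,0,0,-0.016,0],[-0.1,0.1,0,0,0,-0.016,0]]'
python3 - <<'E'
from h import *
c=np.array([.5475,.0785]);s=robot.sense();q=s['eef_rot'];th=2*np.arctan2(q[2],q[1]);r=s['eef_pos'][:2]-c
d=np.array([np.cos(th),np.sin(th)]);n=np.array([-d[1],d[0]])
print(np.degrees(th),r@d,r@n,s['force'][:2]@d,s['force'][:2]@n)
E
```

```text
t: 8.82
eef_pos: [0.4579, 0.0765, 0.0084]
eef_rot: [-0.0, 0.927, 0.374, -0.0]
force: [-3.7, 3.5, 1.7]
opening: 0.0001
grip_force: 2.5
t: 9.32
eef_pos: [0.4586, 0.0676, 0.0085]
eef_rot: [0.0, 0.908, 0.418, -0.0]
force: [-3.0, 3.6, 1.4]
opening: -0.0004
grip_force: 2.2
49.46147335869703 -0.06610429643306936 0.06048006381329504 0.8331496365005595 4.602428041361809
```

```bash
cat > st.py <<'E'
from h import *
c=np.array([.5475,.0785]);s=robot.sense();q=s['eef_rot'];th=2*np.arctan2(q[2],q[1]);r=s['eef_pos'][:2]-c
d=np.array([np.cos(th),np.sin(th)]);n=np.array([-d[1],d[0]])
print('%.2f along %.4f perp %.4f Fd %.1f Fn %.1f'%(np.degrees(th),r@d,r@n,s['force'][:2]@d,s['force'][:2]@n))
E
python3 -m creep '[[-0.1,0.1,0,0,0,-0.016,0],[-0.1,0.1,0,0,0,-0.016,0],[-0.1,0.1,0,0,0,-0.016,0],[-0.1,0.1,0,0,0,-0.016,0],[-0.1,0.1,0,0,0,-0.016,0],[-0.1,0.1,0,0,0,-0.016,0],[-0.1,0.1,0,0,0,-0.016,0],[-0.1,0.1,0,0,0,-0.016,0],[-0.1,0.1,0,0,0,-0.016,0],[-0.1,0.1,0,0,0,-0.016,0],[-0.1,0.1,0,0,0,-0.016,0],[-0.1,0.1,0,0,0,-0.016,0]]' | head -2; python3 st.py; python3 -m creep '[[-0.1,0.1,0,0,0,-0.016,0],[-0.1,0.1,0,0,0,-0.016,0],[-0.1,0.1,0,0,0,-0.016,0],[-0.1,0.1,0,0,0,-0.016,0],[-0.1,0.1,0,0,0,-0.016,0],[-0.1,0.1,0,0,0,-0.016,0],[-0.1,0.1,0,0,0,-0.016,0],[-0.1,0.1,0,0,0,-0.016,0],[-0.1,0.1,0,0,0,-0.016,0],[-0.1,0.1,0,0,0,-0.016,0],[-0.1,0.1,0,0,0,-0.016,0],[-0.1,0.1,0,0,0,-0.016,0]]' |head -2; python3 st.py
```

```text
t: 10.32
eef_pos: [0.4618, 0.0511, 0.0086]
60.47 along -0.0661 perp 0.0611 Fd 1.7 Fn 3.0
t: 11.32
eef_pos: [0.4673, 0.035, 0.0085]
71.47 along -0.0667 perp 0.0623 Fd 1.4 Fn 1.9
```

```bash
python3 -m creep '[[-0.1,0.105,0,0,0,-0.016,0],[-0.1,0.105,0,0,0,-0.016,0],[-0.1,0.105,0,0,0,-0.016,0],[-0.1,0.105,0,0,0,-0.016,0],[-0.1,0.105,0,0,0,-0.016,0],[-0.1,0.105,0,0,0,-0.016,0],[-0.1,0.105,0,0,0,-0.016,0],[-0.1,0.105,0,0,0,-0.016,0],[-0.1,0.105,0,0,0,-0.016,0],[-0.1,0.105,0,0,0,-0.016,0]]' | head -2; python3 st.py; python3 -m creep '[[-0.08,0.085,0,0,0,-0.013,0],[-0.08,0.085,0,0,0,-0.013,0],[-0.08,0.085,0,0,0,-0.013,0],[-0.08,0.085,0,0,0,-0.013,0],[-0.08,0.085,0,0,0,-0.013,0],[-0.08,0.085,0,0,0,-0.013,0],[-0.08,0.085,0,0,0,-0.013,0],[-0.08,0.085,0,0,0,-0.013,0],[-0.08,0.085,0,0,0,-0.013,0],[-0.08,0.085,0,0,0,-0.013,0],[-0.08,0.085,0,0,0,-0.013,0]]' |head -2; python3 st.py
```

```text
t: 12.15
eef_pos: [0.475, 0.0228, 0.0085]
80.64 along -0.0668 perp 0.0625 Fd 1.8 Fn 2.8
t: 13.07
eef_pos: [0.4834, 0.0132, 0.0085]
88.82 along -0.0666 perp 0.0627 Fd 1.3 Fn 2.4
```

```bash
python3 -m creep '[[-0.063,0.067,0,0,0,-0.01,0],[-0.063,0.067,0,0,0,-0.01,0],[-0.063,0.067,0,0,0,-0.01,0],[-0.063,0.067,0,0,0,-0.01,0],[-0.063,0.067,0,0,0,-0.01,0],[-0.063,0.067,0,0,0,-0.01,0],[-0.063,0.067,0,0,0,-0.01,0]]' | head -1; python3 st.py; python3 -m creep '[[-0.044,0.047,0,0,0,-0.007,0],[-0.044,0.047,0,0,0,-0.007,0],[-0.044,0.047,0,0,0,-0.007,0]]' |head -1; python3 st.py; python3 -m creep '[[-0.044,0.047,0,0,0,-0.007,0],[-0.044,0.047,0,0,0,-0.007,0],[-0.044,0.047,0,0,0,-0.007,0]]' |head -1; python3 st.py
```

```text
t: 13.65
92.81 along -0.0667 perp 0.0628 Fd 1.5 Fn 1.0
t: 13.9
93.99 along -0.0667 perp 0.0627 Fd 0.9 Fn 2.0
t: 14.15
95.20 along -0.0668 perp 0.0626 Fd 1.0 Fn 1.8
```

```bash
python3 -m creep '[[-0.044,0.047,0,0,0,-0.007,0],[-0.044,0.047,0,0,0,-0.007,0],[-0.044,0.047,0,0,0,-0.007,0]]' | head -1; python3 st.py; python3 -m creep '[[-0.044,0.047,0,0,0,-0.007,0],[-0.044,0.047,0,0,0,-0.007,0]]' |head -1; python3 st.py
```

```text
t: 14.4
96.37 along -0.0672 perp 0.0618 Fd 0.7 Fn 1.4
t: 14.57
97.20 along -0.0667 perp 0.0627 Fd 0.4 Fn 1.3
```

```bash
python3 -m creep '[[-0.044,0.047,0,0,0,-0.007,0],[-0.044,0.047,0,0,0,-0.007,0]]' | head -1; python3 st.py; python3 -m creep '[[-0.044,0.047,0,0,0,-0.007,0],[-0.044,0.047,0,0,0,-0.007,0]]' |head -1; python3 st.py
```

```text
t: 14.73
98.01 along -0.0665 perp 0.0628 Fd 2.0 Fn 1.8
t: 14.9
98.81 along -0.0666 perp 0.0627 Fd 1.7 Fn 1.6
```

```bash
python3 -m creep '[[-0.044,0.047,0,0,0,-0.007,0],[-0.044,0.047,0,0,0,-0.007,0]]' | head -1; python3 st.py
```

```text
t: 15.07
99.61 along -0.0665 perp 0.0632 Fd 2.4 Fn 2.7
```

```bash
python3 -m creep '[[-0.044,0.047,0,0,0,-0.007,0],[-0.044,0.047,0,0,0,-0.007,0]]' | head -1; python3 st.py
```

```text
t: 15.23
100.42 along -0.0662 perp 0.0638 Fd 3.0 Fn 4.9
```

```bash
python3 -m creep '[[-0.044,0.047,0,0,0,-0.005,0],[-0.044,0.047,0,0,0,-0.005,0]]' | head -1; python3 st.py
```

```text
t: 15.4
101.00 along -0.0662 perp 0.0643 Fd 5.0 Fn 7.0
```

The force rose firmly to 8.6 N with the tool at about 98–101°, and the deck has stopped. I'll release, rise and centre above the wagon for a look at the bolt and wagon.

```bash
python3 -m creep '[[0,-0.1,0,0,0,0,0],[0,-0.3,0,0,0,0,0],[0,-0.6,0,0,0,0,0],[0,-0.6,0,0,0,0,0],[0,0,-3,0,0,0.05,0],[0,0,-4,0,0,0,0],[0,0,-4,0,0,0,4.4],[0,0,-4,0,0,0,4.4],[0,0,-4,0,0,0,4.4],[2.2,2.5,0,0,0,0,4.4],[2.2,2.5,0,0,0,0,4.4],[2.2,2.5,0,0,0,0,4.4]]' 20; python3 -m creep '[[0,0,0,0,0,0,4.4],[0,0,0,0,0,0,4.4],[0,0,0,0,0,0,4.4]]'; python3 st.py
python3 - <<'E'
from h import *
import pickle
s=robot.sense();m=cams.camera_model('wrist');pickle.dump((m,s['eef_pos'],s['eef_rot']),open('w6.pkl','wb'))
print(w2p(m,[.5475,.0785,.018]),w2p(m,[.5306,.194,.035]))
snap('wrist','w6',(190,60,460,260),2.95)
E
```

```text
t: 16.4
eef_pos: [0.5497, 0.0725, 0.1999]
eef_rot: [0.002, 0.657, 0.754, 0.0]
force: [0.1, -0.3, 0.1]
opening: 0.0444
grip_force: 0.0
t: 16.65
eef_pos: [0.5477, 0.073, 0.1981]
eef_rot: [0.0, 0.656, 0.755, -0.001]
force: [0.4, -0.7, -0.8]
opening: 0.0439
grip_force: 0.0
98.07 along -0.0055 perp 0.0006 Fd -0.8 Fn -0.3
[318.88082102 218.40571038] [318.21493302  55.62561652]
```

```bash
python3 -c "
import cv2
im=cv2.imread('pics/w6_full.png')
cv2.imwrite('pics/w6b.png',cv2.resize(im[30:300,140:490],None,fx=2.2,fy=2.2,interpolation=cv2.INTER_CUBIC))"
```

```text
(no output)
```

View pics/w6b.png

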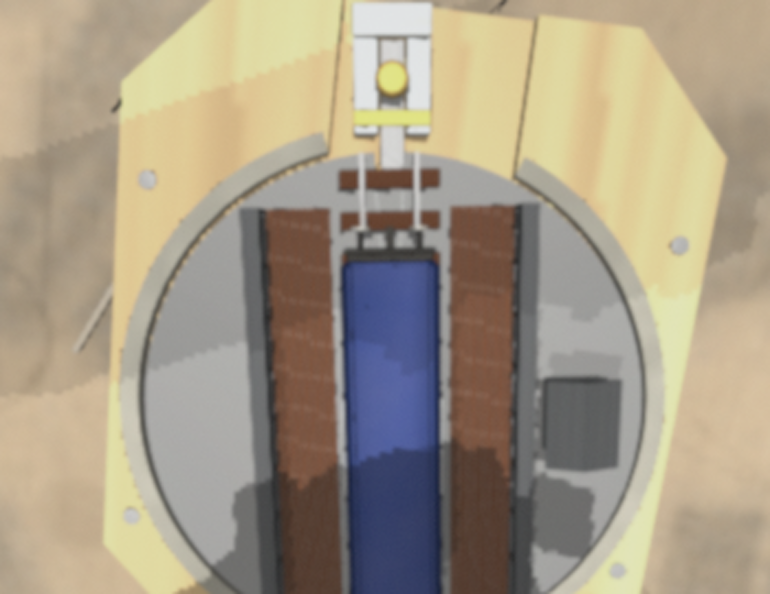

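The picture shows the bolt nose in the notch between the deck rails. The knob at (392,78) has moved about 10 px (8 mm) inward and is in line with the rails, so the deck is locked. The wagon roof spans x 343–438, its +y end is at row 262, and the gripper is centred over it.

Run:
```python
from h import *
import pickle
m,p,q=pickle.load(open('w6.pkl','rb'))
g=lambda u,v,z:p2w(m,140+u/2.2,30+v/2.2,z)[:2]
ang=lambda d:np.degrees(np.arctan2(d[1],d[0]))
k=g(392,78,.035);c=np.array([.5475,.0785]);print('knob',k,np.hypot(*(k-c)),ang(k-c))
a=g(390.5,262,.0665);b=g(391.5,580,.0665);print('wagon +y end',a,'dir',ang(a-b),'len centre',a-.0695*(a-b)/np.hypot(*(a-b)))
for n,l in dict(railL=((362,155),(358,230)),girR=((538,205),(533,580)),girL=((242,210),(270,580))).items():
  A,B=g(*l[0],.038 if 'g' in n else .027),g(*l[1],.038 if 'g' in n else .027);print(n,ang(A-B))
pl,pr=g(142,390,.018),g(643,390,.018);print('pit',(pl+pr)/2,np.hypot(*(pl-pr)))
print('tool',p,np.degrees(2*np.arctan2(q[2],q[1])))
```

```text
knob [0.53145666 0.18779543] 0.11046664325252036 98.35074194182992
wagon +y end [0.53883244 0.13280616] dir 98.2313317296711 len centre [0.54878277 0.06402215]
railL 94.35554133644128
girR 99.60846449796018
girL 100.19564023436563
pit [0.54583431 0.08729995] 0.180688396342957
tool [0.54769197 0.07297825 0.19809025] 98.0738908078296
```

```bash
python3 -m creep '[[-0.9,0,1,0,0,-0.005,4.4],[0,0,4,0,0,0,4.4],[0,0,4,0,0,0,4.4],[0,0,3,0,0,0,4.4],[0,0,1.5,0,0,0,4.4],[0,0,1,0,0,0,4.4],[0,0,0,0,0,0,4.4],[0,0,0,0,0,0,4.4]]'; python3 st.py; python3 -m creep '[[0,0,0.5,0,0,0,4.4],[0,0,0.5,0,0,0,4.4],[0,0,0.4,0,0,0,4.4],[0,0,0.3,0,0,0,4.4]]'; python3 -m creep '[[0,0,0.25,0,0,0,4.4],[0,0,0.25,0,0,0,4.4],[0,0,0.2,0,0,0,4.4],[0,0,0.2,0,0,0,4.4],[0,0,0,0,0,0,4.4]]'; python3 st.py
```

```text
t: 17.37
eef_pos: [0.5496, 0.0641, 0.0536]
eef_rot: [0.0, 0.654, 0.757, -0.0]
force: [0.0, 0.4, -0.6]
opening: 0.0442
grip_force: 0.0
98.32 along -0.0146 perp -0.0000 Fd 0.4 Fn -0.1
t: 17.7
eef_pos: [0.5497, 0.0647, 0.0365]
eef_rot: [0.0, 0.654, 0.757, 0.0]
force: [0.1, -0.2, -0.1]
opening: 0.0441
grip_force: 0.0
t: 18.12
eef_pos: [0.5493, 0.0648, 0.0271]
eef_rot: [-0.0, 0.654, 0.757, -0.0]
force: [-0.4, -0.6, -0.3]
opening: 0.044
grip_force: 0.0
98.37 along -0.0138 perp 0.0002 Fd -0.5 Fn 0.5
```

```bash
python3 -m creep '[[0,0,0.2,0,0,0,4.4],[0,0,0.2,0,0,0,4.4],[0,0,0.15,0,0,0,4.4]]'; python3 -m creep '[[0,0,0.15,0,0,0,4.4],[0,0,0.15,0,0,0,4.4],[0,0,0.15,0,0,0,4.4]]';  python3 -m creep '[[0,0,0,0,0,0,3.6],[0,0,0,0,0,0,3.2],[0,0,0,0,0,0,2.9],[0,0,0,0,0,0,2.6],[0,0,0,0,0,0,2.6],[0,0,0,0,0,0,2.6]]' 20; python3 st.py
```

```text
t: 18.37
eef_pos: [0.5495, 0.0648, 0.0218]
eef_rot: [0.0, 0.654, 0.757, -0.0]
force: [-0.3, 0.4, 0.2]
opening: 0.0441
grip_force: 0.0
t: 18.62
eef_pos: [0.5495, 0.0648, 0.0174]
eef_rot: [0.0, 0.654, 0.757, 0.0]
force: [0.0, -0.0, -0.4]
opening: 0.0435
grip_force: 0.0
t: 19.12
eef_pos: [0.5496, 0.0649, 0.0176]
eef_rot: [0.0, 0.654, 0.757, 0.0]
force: [-0.4, -0.5, 0.3]
opening: 0.0297
grip_force: 19.9
98.37 along -0.0137 perp -0.0001 Fd -0.5 Fn 0.4
```

```bash
python3 -m creep '[[-0.3,0,0,0,0,0,2.6],[-0.5,0,0,0,0,0,2.6],[-0.5,0,0,0,0,0,2.6],[-0.5,0,0,0,0,0,2.6],[-0.5,0,0,0,0,0,2.6]]'|tail -3; python3 st.py;  python3 -m creep '[[-0.6,0,0,0,0,0,2.6],[-0.6,0,0,0,0,0,2.6],[-0.6,0,0,0,0,0,2.6],[-0.6,0,0,0,0,0,2.6],[-0.6,0,0,0,0,0,2.6],[-0.6,0,0,0,0,0,2.6]]'|tail -3; python3 st.py
```

```text
force: [0.3, 0.4, -0.1]
opening: 0.0294
grip_force: 19.9
98.34 along -0.0376 perp -0.0001 Fd 0.4 Fn -0.4
force: [0.7, -0.3, 0.4]
opening: 0.0299
grip_force: 19.9
98.36 along -0.0734 perp -0.0001 Fd -0.4 Fn -0.6
```

```bash
python3 -m creep '[[-0.7,0,0,0,0,0,2.6],[-0.7,0,0,0,0,0,2.6],[-0.7,0,0,0,0,0,2.6],[-0.7,0,0,0,0,0,2.6],[-0.7,0,0,0,0,0,2.6],[-0.7,0,0,0,0,0,2.6],[-0.7,0,0,0,0,0,2.6],[-0.7,0,0,0,0,0,2.6]]'|tail -3; python3 st.py;  python3 -m creep '[[-0.8,0,0,0,0,0,2.6],[-0.8,0,0,0,0,0,2.6],[-0.8,0,0,0,0,0,2.6],[-0.8,0,0,0,0,0,2.6],[-0.8,0,0,0,0,0,2.6],[-0.8,0,0,0,0,0,2.6],[-0.8,0,0,0,0,0,2.6],[-0.8,0,0,0,0,0,2.6],[-0.8,0,0,0,0,0,2.6],[-0.5,0,0,0,0,0,2.6],[-0.3,0,0,0,0,0,2.6],[0,0,0,0,0,0,2.6]]'|tail -3; python3 st.py
```

```text
force: [-0.6, 0.4, 1.2]
opening: 0.0299
grip_force: 20.1
98.36 along -0.1295 perp -0.0001 Fd 0.5 Fn 0.5
force: [-0.3, -1.4, 3.4]
opening: 0.0296
grip_force: 20.2
98.30 along -0.2102 perp -0.0002 Fd -1.3 Fn 0.5
```

```bash
python3 -m creep '[[0,0,0,0,0,0,3],[0,0,0,0,0,0,3.3],[0,0,0,0,0,0,3.8],[0,0,0,0,0,0,4.4],[0,0,0,0,0,0,4.4],[0,0,0,0,0,0,4.4]]'; python3 -m creep '[[0,0,-0.5,0,0,0,4.4],[0,0,-1,0,0,0,4.4],[0,0,-2,0,0,0,4.4],[0,0,-3,0,0,0,4.4],[0,0,-4,0,0,0,4.4],[0,0,-4,0,0,0,4.4],[0,0,-4,0,0,0,4.4],[4,0,0,0,0,0,4.4],[4,0,0,0,0,0,4.4],[0,0,0,0,0,0,4.4],[0,0,0,0,0,0,4.4],[0,0,0,0,0,0,4.4]]'
python3 - <<'E'
from h import *
im=cams.get_image('side');cv2.imwrite('pics/end.png',im[:,:,::-1])
m=cams.camera_model('side')
hsv=cv2.cvtColor(im,cv2.COLOR_RGB2HSV);b=cv2.inRange(hsv,(110,100,30),(130,255,200));b[:200]=0;b[330:]=0;b[:,:290]=0;b[:,:][:,400:]=0
n,l,st,ce=cv2.connectedComponentsWithStats(b)
for i in range(1,n):
    if st[i,4]>40: print(st[i],ce[i],p2w(m,*ce[i],.05).round(3))
m2=cams.camera_model('scene');im=cams.get_image('scene')
hsv=cv2.cvtColor(im,cv2.COLOR_RGB2HSV);b=cv2.inRange(hsv,(110,100,30),(130,255,200))
n,l,st,ce=cv2.connectedComponentsWithStats(b)
for i in range(1,n):
    if st[i,4]>60: print(st[i],ce[i],p2w(m2,*ce[i],.055).round(3))
c=np.array([.5475,.0785]);a=np.radians(98.35);print('expected',c-.211*np.array([np.cos(a),np.sin(a)]))
# knob
y=cv2.inRange(hsv,(20,150,120),(32,255,255));y[:,:222]=0;y[:,250:]=0;y[:260]=0;y[295:]=0
v,u=np.nonzero(y);print('knob px',u.mean(),v.mean(),len(u),'exp home',w2p(m2,[.5315,.1878,.033]),'out',w2p(m2,[.5304,.1955,.033]))
im0=cv2.imread('pics/a.png')[:,:,::-1];h0=cv2.cvtColor(np.ascontiguousarray(im0),cv2.COLOR_RGB2HSV);y=cv2.inRange(h0,(20,150,120),(32,255,255));y[:,:222]=0;y[:,250:]=0;y[:260]=0;y[295:]=0
v,u=np.nonzero(y);print('knob px0',u.mean(),v.mean(),len(u))
E
```

```text
t: 22.2
eef_pos: [0.5778, -0.1278, 0.0173]
eef_rot: [-0.0, 0.653, 0.757, 0.0]
force: [-0.7, 1.3, -0.2]
opening: 0.0439
grip_force: 0.0
t: 23.2
eef_pos: [0.5663, -0.049, 0.2032]
eef_rot: [0.001, 0.653, 0.757, -0.0]
force: [0.4, -0.7, -0.8]
opening: 0.0438
grip_force: 0.0
[341 254  16  30 317] [348.28391167 268.70977918] [ 0.574 -0.126  0.05 ]
expected [ 0.57814135 -0.13026328]
knob px 238.88888888888889 274.22222222222223 18 exp home [237.46238915 272.91120993] out [234.70638068 274.56214417]
knob px0 237.2 275.25 20
```

```bash
python3 -c "
from station import robot
print(robot.sign_off())"
```

```text
the job is handed in; nothing more can be done
None
```

The job is handed in: the deck is turned and locked with the bolt home (knob about 110 mm from the pit centre), and the wagon stands released on the siding, its centre about 210 mm from the pit centre, at about 23 s of the 72 s allowed.

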